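# Probe four pads and mark the high one

## Task

One of the four steel pads on the test plate stands a few millimetres high. Take the spring probe from its stand and, holding it upright, touch its tip lightly to the middle of each pad in turn, starting at the pad beside the blue dot and going round clockwise seen from above, never pushing the plunger to the end of its stroke. Then put the probe back in its stand, and after that set the red marker flat on the middle of the high pad; leave the tin and the paint tube where they are.

Things in the scene. Friction and masses are not known exactly. Their poses are not given: they have to be found in the camera images.
- plate: Fixed grey metal plate, 150 (x) x 190 (y) x 18 mm, flat on the bench, turned up to 0.6 rad about z. Origin: centre of its underside, z up. Carries four rigid round steel pads, 32 mm diameter, at x = +-45, y = +-60 mm. Three stand 8 mm above the plate; one, different from run to run, stands 11 mm above it (3 mm high).
- probe: Loose probe, 0.13 kg, upright in its stand. Origin on its axis at the underside of the dark steel collar (36 mm diameter, z = 0 to 5 mm), z up. Above the collar: black round grip, 20 mm diameter, to z = 55, yellow cap to 62 mm. Below: steel barrel, 14 mm diameter, to z = -30, then the thin spring plunger (6 mm), end at z = -50 mm when not pressed.
- probe_tip (a point): Rounded brass end of the probe's plunger, 50 mm below the underside of the collar when not pressed; moves with the plunger.
- plunger (a joint): How far the probe's spring plunger is pushed in: 0 m out (rest), at most 0.012 m (end of stroke). It takes about 1.0 N to start and 0.35 N more for each mm: 2.1 N at 3 mm, 4.5 N at 10 mm.
- stand: Fixed grey block 52 x 52 mm on a black foot 80 x 80 x 8 mm, 62 mm high in all, left or right of the plate, with an upright round hole of 24 mm diameter (mouth widened by 3 mm). The probe hangs in it, collar resting on the block's top. Origin: centre of the underside, z up.
- stand_top (a point): Centre of the hole's mouth at the top of the stand, 62 mm above the bench. The probe's origin lies within a few mm of here when it is in its stand.
- marker: Red round marker puck, 30 mm diameter, 14 mm high, with a shallow dish in its top, 0.03 kg, loose on the bench on the other side of the plate from the stand. Origin at the centre of its underside, z up.
- pad_1 (a point): Centre of the near-left pad (the one beside the blue dot (16 mm) at the plate corner; x = -45, y = 60 mm in the plate's frame), 26 mm above the bench: the top of the pad if it is an ordinary one, 3 mm below its top if it is the high one. Pads 1 to 4 go round clockwise seen from above.
- pad_2 (a point): Centre of the far-left pad (x = 45, y = 60 mm in the plate's frame), 26 mm above the bench: the top of the pad if it is an ordinary one, 3 mm below its top if it is the high one. Pads 1 to 4 go round clockwise seen from above.
- pad_3 (a point): Centre of the far-right pad (x = 45, y = -60 mm in the plate's frame), 26 mm above the bench: the top of the pad if it is an ordinary one, 3 mm below its top if it is the high one. Pads 1 to 4 go round clockwise seen from above.
- pad_4 (a point): Centre of the near-right pad (x = -45, y = -60 mm in the plate's frame), 26 mm above the bench: the top of the pad if it is an ordinary one, 3 mm below its top if it is the high one. Pads 1 to 4 go round clockwise seen from above.
- pill_tin: Bystander: white round tin, 47 mm diameter, 21 mm high, loose beyond the work. Origin at the centre of its underside.
- paint_tube: Bystander: small ochre paint tube with black cap, lying, 21 x 93 x 19 mm, loose beyond the work. Origin at the centre of its underside.
There are look-alikes about, which are no part of the job. What is shaped like the probe but purple is not meant.

How it is judged (in metres and radians):
On the way, in this order (a step that is already met when the one before it is completed fails the run):
1. the tip of the upright, held probe touches pad 1 within 12 mm of its centre (plunger pushed in more than 1 mm), the marker not yet taken (value of joint plunger above 0.001 m and horizontal distance between probe_tip and pad_1 below 0.012 m and z of probe_tip in the frame of plate below 0.032 m and angle between probe's own z axis and vertical below 0.25 rad and contact force between the fingers and probe above 1 N and distance of marker from where it was at the start of the episode below 0.03 m), for 0.05 s.
2. the tip of the upright, held probe touches pad 2 within 12 mm of its centre (plunger pushed in more than 1 mm), the marker not yet taken (value of joint plunger above 0.001 m and horizontal distance between probe_tip and pad_2 below 0.012 m and z of probe_tip in the frame of plate below 0.032 m and angle between probe's own z axis and vertical below 0.25 rad and contact force between the fingers and probe above 1 N and distance of marker from where it was at the start of the episode below 0.03 m), for 0.05 s.
3. the tip of the upright, held probe touches pad 3 within 12 mm of its centre (plunger pushed in more than 1 mm), the marker not yet taken (value of joint plunger above 0.001 m and horizontal distance between probe_tip and pad_3 below 0.012 m and z of probe_tip in the frame of plate below 0.032 m and angle between probe's own z axis and vertical below 0.25 rad and contact force between the fingers and probe above 1 N and distance of marker from where it was at the start of the episode below 0.03 m), for 0.05 s.
4. the tip of the upright, held probe touches pad 4 within 12 mm of its centre (plunger pushed in more than 1 mm), the marker not yet taken (value of joint plunger above 0.001 m and horizontal distance between probe_tip and pad_4 below 0.012 m and z of probe_tip in the frame of plate below 0.032 m and angle between probe's own z axis and vertical below 0.25 rad and contact force between the fingers and probe above 1 N and distance of marker from where it was at the start of the episode below 0.03 m), for 0.05 s.
5. the probe is back in its stand, upright and let go, the marker not yet taken (horizontal distance between probe and stand_top below 0.008 m and z of probe in the frame of stand_top between -0.003 and 0.004 m and angle between probe's own z axis and vertical below 0.12 rad and contact force between the fingers and probe below 0.05 N and distance of marker from where it was at the start of the episode below 0.03 m), for 0.2 s.
At the end, for the whole second after the job is handed in: The marker lies at rest, flat within 0.08 rad, on the high pad (underside 27.5 to 30.5 mm above the plate's underside), within 10 mm of its centre. The probe is let go in its stand: upright within 0.12 rad, within 8 mm of the hole axis, collar -3 to +4 mm from the stand's top (horizontal distance between probe and stand_top below 0.008 m and z of probe in the frame of stand_top between -0.003 and 0.004 m and angle between probe's own z axis and vertical below 0.12 rad and contact force between the fingers and probe below 0.05 N and z of marker in the frame of plate between 0.0275 and 0.0305 m and angle between marker's own z axis and vertical below 0.08 rad and linear speed of each of marker, probe below 0.01 m/s and (horizontal distance between marker and pad_1 below 0.01 m or horizontal distance between marker and pad_2 below 0.01 m or horizontal distance between marker and pad_3 below 0.01 m or horizontal distance between marker and pad_4 below 0.01 m)); the robot touches nothing.
It fails at once if the probe's plunger is pushed to the end of its stroke (more than 11.5 mm) (value of joint plunger above 0.0115 m).
It fails at once if the pill tin is moved more than 30 mm (distance of pill_tin from where it was at the start of the episode above 0.03 m).
It fails at once if the paint tube is moved more than 30 mm (distance of paint_tube from where it was at the start of the episode above 0.03 m).
It also fails if it takes over 67 s, if anything falls off the work surface, if the arm or the gripper's body presses on something with over 40 N, if the wrist force passes 120 N, or if a joint passes its speed limit or range.

## Robot

A 6-joint arm with a two-finger parallel gripper is mounted at the origin on a cart in front of the work surface, level with it; the furniture and walls round the work are solid. World frame = base frame: x ahead of the robot, y to its left, z up, the work surface at z = 0. Lengths are in m, angles in degrees, forces in N, time in s.
With the tool pointing down it reaches from about 0.4 to 0.825 m from the base axis. Payload 7 kg.
Tool frame: the origin (TCP) lies at the very end of the fingers, on their centre line; the grasp point (between the pads) lies 19 mm behind it (ctrl.grasp_offset is the distance from the TCP to the grasp point, in m); z points along the fingers, y is the line along which they close (so a half turn about z gives the same grasp; the last joint's range is limited). The gripper opens to 88 mm and grips with 3 to 60 N. Pads are 19 mm wide; open, the fingers measure 130 mm over their backs; the gripper's body (78 mm by 193 mm) begins 47 mm behind the grasp point.
Start: joints at [-47.951, 20.546, 0.682, 0, -70.136, -16.507], TCP at [0.291, -0.609, 0.227] pointing down, gripper open.
Joint ranges: [-176.03, 176.03], [-82.01, 121.73], [-58.28, 71.71], [-173.87, 95.51], [-174.79, -0.11], [-173.66, 173.66]. Speed limits (degrees/s): [136.94, 136.94, 172.46, 180, 180, 180].

## Interface

Orientations are given as [roll, pitch, yaw] about the fixed x, y, z axes, in that order (R = Rz(yaw) Ry(pitch) Rx(roll)).
In Python, from plant import ctrl gives the robot as it stands. The module is installed in compiled form; this text tells all that it offers.
- The arm moves only by the tool jog_arm, never from a script. Its argument "plan" is a list that holds one entry, the list of rows, each a list of 7 numbers: the opening, from 0 (shut) to 1 (fully open), then the shift along the tool's x, y, z in m, then the turn, a rotation vector about the tool's x, y, z in degrees. A call has 1 to 20 rows; each row is the pose to reach, as a shift and turn from the pose commanded when the call began, along the tool's axes at that moment; what a row does not reach only later rows make up. A row lasts 1/8 s, in which the tool goes at most 62.5 mm and 10.7 degrees, less where a joint would pass 70% of its speed; a pose out of reach is approached as far as the arm can. A call with a gripper value outside its range is refused whole. The fingers move at their own pace and stop on an object; the grip force is fixed at half the most. Time passes only in rows, so rows that repeat a pose let the fingers close. It gives the time, the measured TCP pose, the force, the opening and the grip force at its end, in the units of the state.
- ctrl.get_obs(): the state, without advancing time (a new reading comes with each control period).
- ctrl.snapshot(name): name is "scene" or "top" or "wrist"; returns a dict with "image" (480x640x3 uint8, red, green, blue), "vertical_fov" (degrees; the focal length in pixels is half the picture's height over the tangent of half this angle, whatever the lens; pixels are square), "cx", "cy" (the principal point, pixels), "R" (3x3) and "t" (3): a world point X has camera coordinates R X + t; the wrist camera has in their place "T_tool_cam" (4x4, takes a point from camera to tool coordinates, whose origin is the TCP and whose axes are the flange's). Camera axes: x right, y down, z forward; pixel columns grow to the right and rows downward; lengths in m; the calibration is good to about 2 mm. The wrist camera is an equidistant fisheye: a pixel r from the principal point sees the ray r / f radians off the axis. A picture is of the moment at which its call begins: read the wrist's pose just before it. There is no depth.
- ctrl.close_job(): hands the job in; it is judged then, once.
The state is a dict: "clock": time; "joint_pos": joint angles; "qvel": joint speeds; "tau": joint torques, N m; "tool_pos": TCP position; "orientation": TCP orientation; "force": force on the tool from outside, world axes, zero at the start; "moment": the same for the moment, N m; "opening": finger opening in m; "gripper_force": force on a finger pad.
Only numpy, scipy, OpenCV 4.12 (cv2) and the standard library are available. Lean on these libraries where they do the work, as an engineer would, in place of code of your own. Each camera call takes 0.05 s, during which the arm holds its last target. There are 200 camera calls.

## Working session

There is one attempt and no reset: what is moved stays moved. The work goes in short steps, Python scripts to look and compute and a tool call to move; the robot and the scene stay as the last step left them, time stands still between calls to the robot, and variables do not carry over. Pictures are saved under pics/ and viewed, at most 10 in all, crops included, and the job is handed in when it is done.

Besides the shell and the picture viewer there is one more tool, called in YAML: its name, and indented under it one key for each argument. jog_arm: Moves the arm, as the interface text tells. Its arguments: {"type":"object","properties":{"plan":{"type":"array","items":{"type":"array","items":{"type":"array","items":{"type":"number"}}}}},"required":["plan"]}

```bash
mkdir -p pics
python3 - <<'E'
from plant import ctrl
import cv2,numpy as np,pickle
o=ctrl.get_obs();print(o)
for n in("scene","top"):
    s=ctrl.snapshot(n);cv2.imwrite(f"pics/{n}0.png",s["image"][:,:,::-1]);pickle.dump(s,open(f"{n}0.pkl","wb"))
    print(n,s["vertical_fov"],s["cx"],s["cy"],np.round(s["R"],3).tolist(),np.round(s["t"],3))
E
```

```text
{'clock': 0.0, 'joint_pos': array([-4.79492744e+01,  2.05918480e+01,  6.33355830e-01, -1.86457750e-02,
       -7.01359728e+01, -1.65075581e+01]), 'qvel': array([-0.03580762, -0.00433329, -0.03692653, -0.03907913,  0.00924283,
        0.00343435]), 'tau': array([ 4.12677355e-04, -5.82720888e+01,  2.93054116e+01,  6.99736789e+00,
        6.74028648e-03, -1.71280631e-04]), 'tool_pos': array([ 0.29081615, -0.60859596,  0.22561949]), 'orientation': array([ 1.79904448e+02, -1.00381715e-02, -1.54463174e+02]), 'force': array([0.43758087, 0.02036137, 0.31300757]), 'moment': array([-0.02531107, -0.01440195,  0.04952038]), 'gripper_force': 0.0, 'opening': 0.08728504691665093}
scene 42.75593257641406 312.0199570509691 246.60226067950612 [[-0.633, -0.774, 0.01], [-0.427, 0.338, -0.839], [0.646, -0.535, -0.545]] [0.353 0.296 0.931]
top 56.55861814729588 327.9904881230183 234.1075371793954 [[0.009, -1.0, 0.026], [-0.99, -0.013, -0.14], [0.141, -0.024, -0.99]] [-0.007  0.525  0.922]
```

View pics/top0.png

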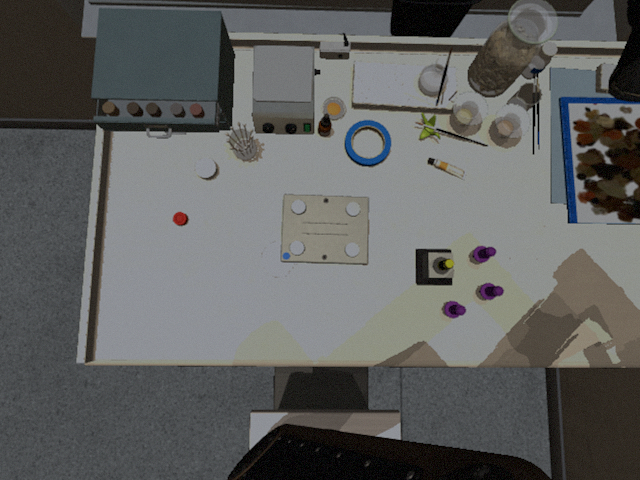

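View pics/scene0.png

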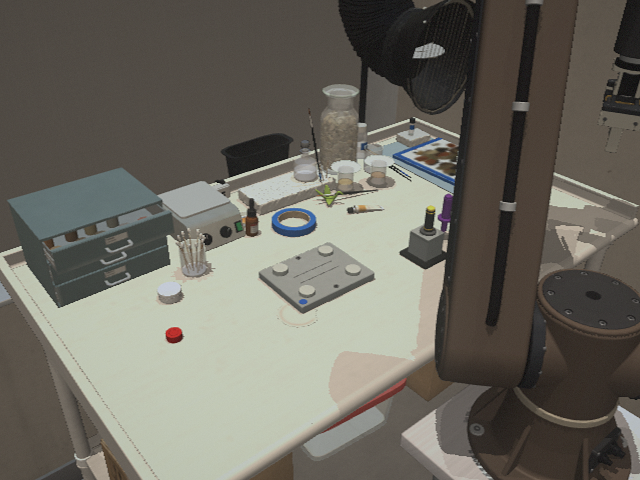

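The top view shows the yellow-capped probe at (448,264) in its stand at (434,266), with three purple look-alikes at (484,253), (490,291) and (455,310). The probe I need is the yellow-capped one in the grey stand. The pads are at (297,248), (297,207), (352,209) and (352,250), the blue dot is at (286,256), and the red marker is at (180,218).

```bash
cat > h.py <<'E'
import numpy as np,cv2,pickle
from scipy.spatial.transform import Rotation as Ro
def ray(s,u,v):
    f=240/np.tan(np.radians(s["vertical_fov"]/2)); d=np.array([(u-s["cx"])/f,(v-s["cy"])/f,1])
    R=np.array(s["R"]); return -R.T@np.array(s["t"]), R.T@d
def plane(s,u,v,z):
    c,d=ray(s,u,v); return c+d*(z-c[2])/d[2]
def wplane(s,o,u,v,z):
    f=240/np.tan(np.radians(s["vertical_fov"]/2)); a=np.array([u-s["cx"],v-s["cy"]]); r=np.hypot(*a)+1e-9; th=r/f
    d=np.r_[a/r*np.sin(th),np.cos(th)]; T=np.array(s["T_tool_cam"]); R=Ro.from_euler("xyz",o["orientation"],degrees=True).as_matrix()
    c=R@T[:3,3]+o["tool_pos"]; d=R@T[:3,:3]@d; return c+d*(z-c[2])/d[2]
def blobs(m,amin=8):
    n,_,st,ce=cv2.connectedComponentsWithStats(m.astype(np.uint8)); return [(ce[i],st[i]) for i in range(1,n) if st[i,4]>=amin]
def hsv(s): return cv2.cvtColor(s["image"],cv2.COLOR_RGB2HSV)
E
python3 - <<'E'
from h import *
s=pickle.load(open("top0.pkl","rb"));H=hsv(s);h,S,V=cv2.split(H)
im=s["image"]
red=((h<8)|(h>172))&(S>180)&(V>100); yel=(h>22)&(h<35)&(S>150)&(V>90); blu=(h>100)&(h<118)&(S>120)&(V>100)
for n,m,z,box in(("red",red,.014,(150,190,210,250)),("yel",yel,.124,(430,240,470,290)),("blue",blu,.018,(275,240,300,270))):
    k=np.zeros_like(m);x0,y0,x1,y1=box;k[y0:y1,x0:x1]=1
    for c,st in blobs(m&k.astype(bool)): print(n,c,st,plane(s,*c,z))
g=cv2.cvtColor(im,cv2.COLOR_RGB2GRAY)
print("plate V",V[228,290:300],"pad",V[207,297],H[207,297],H[222,290])
for (x,y) in((297,248),(297,207),(352,209),(352,250)):
    p=g[y-13:y+14,x-13:x+14]; t,m=cv2.threshold(p,0,255,cv2.THRESH_OTSU)
    for c,st in blobs(m,40): print("pad",c+[x-13,y-13],st,plane(s,c[0]+x-13,c[1]+y-13,.026))
for c in((434,266),): print("stand~",plane(s,*c,.062))
a=cv2.resize(im[180:330,260:520],None,fx=3,fy=3,interpolation=cv2.INTER_CUBIC);cv2.imwrite("pics/c1.png",a[:,:,::-1])
E
```

```text
red [179.55833333 218.2       ] [174 212  12  13 120] [0.55982196 0.32444416 0.014     ]
yel [448.92857143 263.19642857] [445 259   9   9  56] [ 0.45900649 -0.23518198  0.124     ]
blue [285.78787879 255.54545455] [283 253   7   6  33] [0.48001271 0.08975579 0.018     ]
plate V [134 137 139 137 144 137 136 139 135 139] pad 150 [105  14 150] [ 25  23 136]
pad [297.47122862 246.9222395 ] [  0   0  27  26 643] [0.49827091 0.06441607 0.026     ]
pad [296.84931507 207.25418569] [  0   0  27  27 657] [0.58560783 0.06743082 0.026     ]
pad [351.82087227 209.61214953] [  0   0  27  27 642] [ 0.58210081 -0.0531404   0.026     ]
pad [352.21238938 249.27286136] [  0   0  27  26 678] [ 0.49460141 -0.05415099  0.026     ]
stand~ [ 0.45771624 -0.22217188  0.062     ]
```

View pics/c1.png

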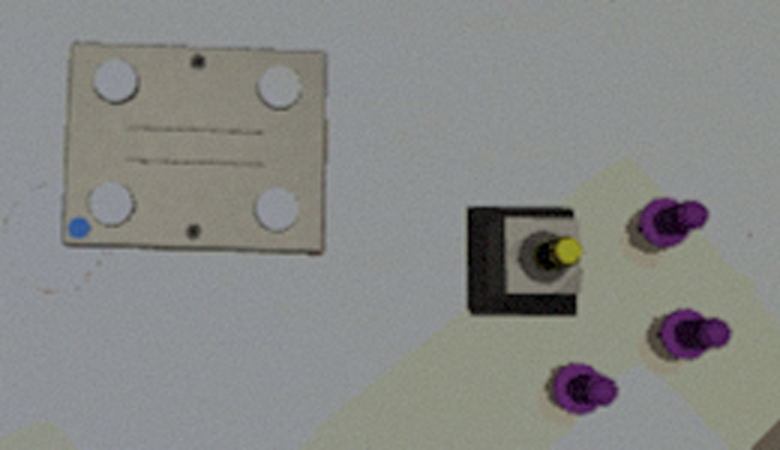

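The crop confirms the target: black grip and yellow cap at crop (568,250), standing in the grey block. The purple ones stand to its right and below. Next I'll refine the pads by colour, and the stand and decoy positions.

Run:
```python
from h import *
s=pickle.load(open("top0.pkl","rb"));h,S,V=cv2.split(hsv(s));im=s["image"].astype(int)
d=cv2.GaussianBlur((im[:,:,0]-im[:,:,2]).astype(np.float32),(3,3),0)
P=[]
for (x,y) in((297,248),(299,207),(353,209),(352,250)):
    p=(d[y-9:y+10,x-9:x+10]<4)
    b=max(blobs(p,20),key=lambda q:q[1][4]); c=b[0]+[x-9,y-9]; P.append(plane(s,*c,.026)); print(c,b[1],P[-1])
P=np.array(P);M=np.array([[-45,60],[45,60],[45,-60],[-45,-60]])/1000
c=P[:,:2].mean(0);Q=P[:,:2]-c;th=np.arctan2((M[:,0]*Q[:,1]-M[:,1]*Q[:,0]).sum(),(M*Q).sum())
F=M@np.array([[np.cos(th),-np.sin(th)],[np.sin(th),np.cos(th)]]).T+c;print("plate",c,np.degrees(th),"\n",F,"\nres mm",(P[:,:2]-F)*1e3)
for q in((467,207),(575,207),(575,315),(467,315)): print("foot",plane(s,q[0]/3+260,q[1]/3+180,.008))
pur=(h>135)&(h<165)&(S>100)
for c,st in blobs(pur,40):
    if st[0]>400: print("purple",c,st,plane(s,*c,.03))
for b,t in(((655,222),(693,214)),((680,335),(715,333)),((573,388),(602,392))):
    B=plane(s,b[0]/3+260,b[1]/3+180,0.01)
    best=min(np.arange(.02,.2,.005),key=lambda z:np.linalg.norm(plane(s,t[0]/3+260,t[1]/3+180,z)[:2]-B[:2]));print("decoy",B,"top z",best)
```

```text
[296.65060241 247.39759036] [  2   2  15  14 166] [0.49721568 0.06616776 0.026     ]
[298.07926829 206.41463415] [  1   2  15  14 164] [0.58752013 0.06477705 0.026     ]
[352.47945205 208.68493151] [  2   2  14  14 146] [ 0.58419443 -0.05458508  0.026     ]
[351.64375 249.31875] [  2   2  14  14 160] [ 0.49448645 -0.05291662  0.026     ]
plate [0.54085417 0.00586077] -1.2807423609308977 
 [[ 0.49720649  0.06685159]
 [ 0.58718401  0.06483998]
 [ 0.58450185 -0.05513004]
 [ 0.49452434 -0.05311843]] 
res mm [[ 0.0091869  -0.68383784]
 [ 0.3361246  -0.06292797]
 [-0.30742311  0.5449621 ]
 [-0.03788838  0.20180371]]
foot [ 0.49886902 -0.19647122  0.008     ]
foot [ 0.49984643 -0.27687083  0.008     ]
foot [ 0.42033891 -0.27449596  0.008     ]
foot [ 0.41953921 -0.19501168  0.008     ]
purple [483.2   253.136] [473 246  23  16 250] [ 0.48919261 -0.33889569  0.03      ]
purple [490.15537849 290.80876494] [480 283  23  16 251] [ 0.40810508 -0.35072666  0.03      ]
purple [453.74493927 309.23481781] [445 301  21  17 247] [ 0.36837499 -0.27074788  0.03      ]
decoy [ 0.48920077 -0.33548469  0.01      ] top z 0.08000000000000002
decoy [ 0.4065297  -0.35073095  0.01      ] top z 0.07500000000000001
decoy [ 0.36764626 -0.27085666  0.01      ] top z 0.07500000000000001
```

jog_arm:
  plan:
    - [[0.6,-0.1,0.085,0,0,0,8],[0.6,-0.2,0.17,0,0,0,16],[0.6,-0.313,0.265,0.026,0,0,25.54],[0.6,-0.313,0.265,0.026,0,0,25.54],[0.6,-0.313,0.265,0.026,0,0,25.54],[0.6,-0.313,0.265,0.026,0,0,25.54],[0.6,-0.313,0.265,0.026,0,0,25.54],[0.6,-0.313,0.265,0.026,0,0,25.54],[0.6,-0.313,0.265,0.026,0,0,25.54],[0.6,-0.313,0.265,0.026,0,0,25.54],[0.6,-0.313,0.265,0.026,0,0,25.54]]

```text
clock: 1.48
tool_pos: [0.4588, -0.2357, 0.2005]
orientation: [180.0, -0.0, 179.9]
force: [-0.9, -0.1, -0.4]
opening: 0.0527
gripper_force: 0.0
```

Run:
```python
from h import *
from plant import ctrl
o=ctrl.get_obs();s=ctrl.snapshot("wrist");cv2.imwrite("pics/w1.png",s["image"][:,:,::-1])
print(o["tool_pos"],o["orientation"],o["force"],o["joint_pos"])
h,S,V=cv2.split(hsv(s))
for c,st in blobs((h>22)&(h<35)&(S>150)&(V>90),100): print(c,st,wplane(s,o,*c,.124))
```

```text
[ 0.45876935 -0.23574754  0.20053346] [ 1.79998901e+02 -6.59150190e-03  1.79914503e+02] [-0.87423623 -0.06382238 -0.37311649] [-5.36775387e+00  6.64302368e+00 -2.13762743e+01 -5.52285686e-04
 -6.19873668e+01 -8.47174842e+01]
[320.31798246 251.09210526] [308 239  26  24 456] [ 0.45574062 -0.23736878  0.124     ]
```

View pics/w1.png

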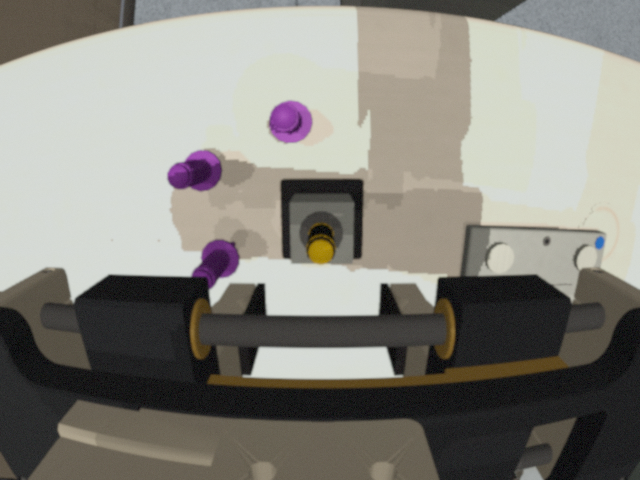

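The wrist view shows the yellow cap at (320,251) above the stand, between the fingers, with the decoys well clear. It agrees with the top view to about 3 mm, so I'll descend and grip.

jog_arm:
  plan:
    - [[0.6,0.001,-0.001,0.05,0,0,0],[0.6,0.001,-0.001,0.09,0,0,0],[0.6,0.001,-0.001,0.122,0,0,0],[0.6,0.001,-0.001,0.122,0,0,0],[0.6,0.001,-0.001,0.122,0,0,0],[0,0.001,-0.001,0.122,0,0,0],[0,0.001,-0.001,0.122,0,0,0],[0,0.001,-0.001,0.122,0,0,0],[0,0.001,-0.001,0.122,0,0,0],[0,0.001,-0.001,0.122,0,0,0],[0,0.001,-0.001,0.122,0,0,0]]

```text
clock: 2.9
tool_pos: [0.4583, -0.236, 0.0788]
orientation: [-180.0, 0.0, -180.0]
force: [-0.1, 0.4, 4.9]
opening: 0.0191
gripper_force: 30.0
```

jog_arm:
  plan:
    - [[0,0,0,-0.03,0,0,0],[0,0,0,-0.07,0,0,0],[0,0,0,-0.1,0,0,0],[0,0,0,-0.1,0,0,0],[0,-0.01,0.06,-0.1,0,0,0],[0,-0.02,0.12,-0.1,0,0,0],[0,-0.03,0.18,-0.1,0,0,0],[0,-0.038,0.24,-0.1,0,0,0],[0,-0.039,0.29,-0.09,0,0,0],[0,-0.039,0.303,-0.06,0,0,0],[0,-0.039,0.303,-0.04,0,0,0],[0,-0.039,0.303,-0.04,0,0,0],[0,-0.039,0.303,-0.04,0,0,0],[0,-0.039,0.303,-0.04,0,0,0]]

```text
clock: 4.65
tool_pos: [0.4977, 0.067, 0.1193]
orientation: [180.0, 0.1, 180.0]
force: [0.1, 0.2, -1.7]
opening: 0.0189
gripper_force: 30.0
```

Run:
```python
from h import *
from plant import ctrl
o=ctrl.get_obs();s=ctrl.snapshot("wrist");pickle.dump((o,s),open("w2.pkl","wb"));t=ctrl.snapshot("scene")
print(o["tool_pos"],o["orientation"],o["force"],o["opening"],o["gripper_force"])
a=s["image"][140:380,160:480]; b=t["image"][200:350,230:430]
v=np.hstack([cv2.resize(a,(400,300)),cv2.resize(b,(400,300),interpolation=cv2.INTER_CUBIC)])
cv2.imwrite("pics/w2.png",v[:,:,::-1])
```

```text
[0.49765295 0.06698665 0.11932953] [1.79966643e+02 6.99713661e-02 1.79976748e+02] [ 0.13176823  0.15105428 -1.66552475] 0.01890907842248176 29.999826550483704
```

View pics/w2.png

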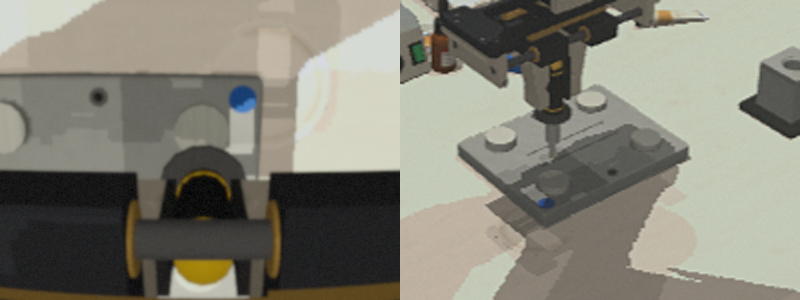

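The probe is held upright and its tip hangs over the pad by the blue dot, near (553,182) in the right half. I'll press now.

jog_arm:
  plan:
    - [[0,0,0,0.015,0,0,0],[0,0,0,0.022,0,0,0],[0,0,0,0.026,0,0,0],[0,0,0,0.03,0,0,0],[0,0,0,0.03,0,0,0],[0,0,0,0.03,0,0,0],[0,0,0,0.03,0,0,0],[0,0,0,0.03,0,0,0]]

```text
clock: 5.75
tool_pos: [0.4973, 0.0671, 0.0888]
orientation: [180.0, 0.0, -180.0]
force: [-0.7, 0.2, 1.0]
opening: 0.0193
gripper_force: 30.0
```

Run:
```python
from h import *
from plant import ctrl
o=ctrl.get_obs();print(o["tool_pos"],o["force"],o["moment"])
s=ctrl.snapshot("scene");cv2.imwrite("pics/p1.png",cv2.resize(s["image"][240:315,255:380],(800,480),interpolation=cv2.INTER_CUBIC)[:,:,::-1])
F=[]
for i in range(6):
    F.append(ctrl.get_obs()["force"]);ctrl.snapshot("wrist")
print(np.round(F,2).tolist())
```

```text
[0.4972636  0.06709069 0.08875067] [-0.74829983  0.23081746  1.03753944] [-0.26823425  0.45222301 -0.08030425]
[[-1.21, -0.89, 0.92], [-0.44, -0.85, 1.58], [-1.08, -0.39, 1.41], [-1.56, -1.2, 0.47], [-1.49, -0.27, 1.59], [-0.98, -0.02, 0.94]]
```

View pics/p1.png

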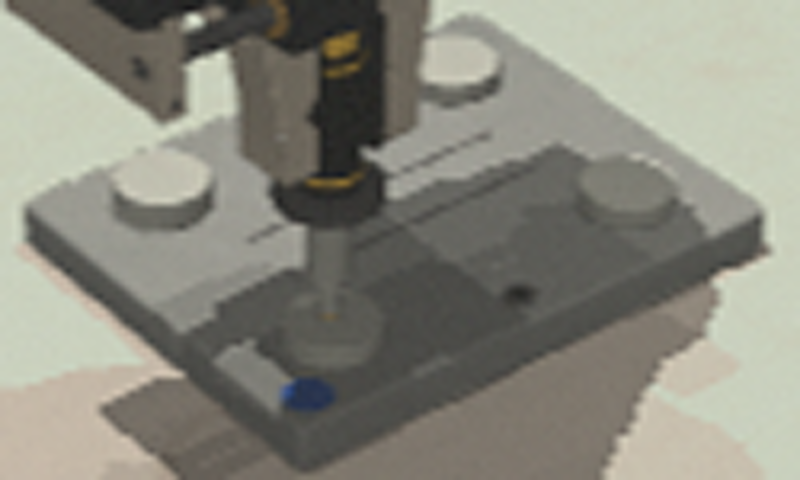

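The tip is on pad 1's top at (328,310), close to its centre at about (332,318). I'll move on to pad 2 at the same depth.

jog_arm:
  plan:
    - [[0,0,0,-0.015,0,0,0],[0,0,0,-0.027,0,0,0],[0,-0.03,0,-0.03,0,0,0],[0,-0.06,-0.001,-0.03,0,0,0],[0,-0.09,-0.002,-0.03,0,0,0],[0,-0.09,-0.002,-0.03,0,0,0],[0,-0.09,-0.002,-0.03,0,0,0],[0,-0.09,-0.002,-0.03,0,0,0]]

```text
clock: 7.1
tool_pos: [0.5865, 0.0651, 0.119]
orientation: [180.0, 0.0, -180.0]
force: [-0.8, 0.7, -1.6]
opening: 0.0196
gripper_force: 30.0
```

```bash
cat > avg.py <<'E'
from h import *
from plant import ctrl
F=[]
for i in range(14):
    o=ctrl.get_obs();F.append(np.r_[o["force"],o["tool_pos"]]);ctrl.snapshot("wrist")
F=np.array(F);print(np.round(F.mean(0),4),"sd",np.round(F.std(0),4),o["opening"],o["orientation"])
E
python3 avg.py
```

```text
[-0.0652 -0.0065 -1.4004  0.5869  0.0651  0.1188] sd [4.231e-01 5.324e-01 2.622e-01 2.000e-04 1.000e-04 2.000e-04] 0.019415473252357734 [-1.79996815e+02 -6.09447420e-03 -1.79997700e+02]
```

jog_arm:
  plan:
    - [[0,0,0,0.015,0,0,0],[0,0,0,0.022,0,0,0],[0,0,0,0.026,0,0,0],[0,0,0,0.03,0,0,0],[0,0,0,0.03,0,0,0],[0,0,0,0.03,0,0,0],[0,0,0,0.03,0,0,0],[0,0,0,0.03,0,0,0]]

```text
clock: 8.8
tool_pos: [0.5873, 0.0651, 0.0888]
orientation: [180.0, 0.0, -180.0]
force: [-1.4, -0.3, 2.2]
opening: 0.0194
gripper_force: 30.0
```

```bash
python3 avg.py
```

```text
[-1.2226 -0.6886  2.2749  0.5872  0.065   0.0886] sd [3.078e-01 5.202e-01 3.513e-01 0.000e+00 0.000e+00 1.000e-04] 0.019433199599301374 [-1.79998260e+02  1.87195833e-03 -1.79997542e+02]
```

Pad 2 reads 3.7 N against about 2.5 N on pad 1, so pad 2 looks like the high one. I'll carry on to pad 3.

jog_arm:
  plan:
    - [[0,0,0,-0.015,0,0,0],[0,0,0,-0.027,0,0,0],[0,0.001,-0.04,-0.03,0,0,0],[0,0.002,-0.08,-0.03,0,0,0],[0,0.003,-0.12,-0.03,0,0,0],[0,0.003,-0.12,-0.03,0,0,0],[0,0.003,-0.12,-0.03,0,0,0],[0,0.003,-0.12,-0.03,0,0,0],[0,0.003,-0.12,-0.015,0,0,0],[0,0.003,-0.12,-0.008,0,0,0],[0,0.003,-0.12,-0.004,0,0,0],[0,0.003,-0.12,0,0,0,0],[0,0.003,-0.12,0,0,0,0],[0,0.003,-0.12,0,0,0,0],[0,0.003,-0.12,0,0,0,0]]

```text
clock: 11.38
tool_pos: [0.5843, -0.055, 0.0889]
orientation: [180.0, 0.0, 180.0]
force: [-2.2, 0.5, 0.4]
opening: 0.0198
gripper_force: 30.0
```

```bash
python3 avg.py
```

```text
[-0.9166 -0.1527  0.8288  0.5842 -0.055   0.0887] sd [6.734e-01 4.822e-01 5.667e-01 0.000e+00 0.000e+00 1.000e-04] 0.01957367022574277 [-1.79998961e+02  2.14670710e-03 -1.79997208e+02]
```

jog_arm:
  plan:
    - [[0,0,0,-0.015,0,0,0],[0,0,0,-0.027,0,0,0],[0,0.03,0.001,-0.03,0,0,0],[0,0.06,0.002,-0.03,0,0,0],[0,0.09,0.002,-0.03,0,0,0],[0,0.09,0.002,-0.03,0,0,0],[0,0.09,0.002,-0.03,0,0,0],[0,0.09,0.002,-0.03,0,0,0],[0,0.09,0.002,-0.015,0,0,0],[0,0.09,0.002,-0.008,0,0,0],[0,0.09,0.002,-0.004,0,0,0],[0,0.09,0.002,0,0,0,0],[0,0.09,0.002,0,0,0,0],[0,0.09,0.002,0,0,0,0],[0,0.09,0.002,0,0,0,0]]

```text
clock: 13.95
tool_pos: [0.4942, -0.053, 0.0888]
orientation: [180.0, 0.0, -180.0]
force: [-1.1, -0.7, 0.5]
opening: 0.0193
gripper_force: 30.0
```

```bash
python3 avg.py
```

```text
[-0.8432 -0.6292  0.8702  0.4942 -0.053   0.0887] sd [4.120e-01 3.530e-01 5.495e-01 0.000e+00 0.000e+00 1.000e-04] 0.019579757194190077 [-1.79999656e+02  1.09255719e-03 -1.79996549e+02]
```

Pads 3 and 4 match pad 1 at about 2.2–2.5 N, so pad 2 is the high one. The probe goes back to its stand now.

jog_arm:
  plan:
    - [[0,0,0,-0.04,0,0,0],[0,0,0,-0.092,0,0,0],[0,0.01,-0.05,-0.092,0,0,0],[0,0.02,-0.1,-0.092,0,0,0],[0,0.03,-0.15,-0.092,0,0,0],[0,0.036,-0.183,-0.092,0,0,0],[0,0.036,-0.183,-0.092,0,0,0],[0,0.036,-0.183,-0.092,0,0,0],[0,0.036,-0.183,-0.07,0,0,0],[0,0.036,-0.183,-0.05,0,0,0],[0,0.036,-0.183,-0.03,0,0,0],[0,0.036,-0.183,-0.015,0,0,0],[0,0.036,-0.183,0,0,0,0],[0,0.036,-0.183,0.006,0,0,0],[0,0.036,-0.183,0.006,0,0,0],[0,0.036,-0.183,0.006,0,0,0]]

```text
clock: 16.65
tool_pos: [0.4586, -0.2361, 0.0831]
orientation: [-180.0, 0.1, -180.0]
force: [0.7, -0.2, -0.9]
opening: 0.0196
gripper_force: 30.0
```

Run:
```python
from plant import ctrl
o=ctrl.get_obs();print(o["tool_pos"],o["force"],o["moment"])
```

```text
[ 0.4586137  -0.2360928   0.08309653] [ 0.70789535 -0.24488548 -0.91689324] [-0.04637658 -0.04443086 -0.00405843]
```

Free in the hole. I'll lower the last 4 mm, release and rise.

jog_arm:
  plan:
    - [[0,0,0,0.002,0,0,0],[0,0,0,0.0035,0,0,0],[0,0,0,0.004,0,0,0],[0,0,0,0.004,0,0,0]]

```text
clock: 17.15
tool_pos: [0.4582, -0.236, 0.0789]
orientation: [-180.0, 0.0, -180.0]
force: [-1.4, 1.8, 3.7]
opening: 0.0193
gripper_force: 30.0
```

jog_arm:
  plan:
    - [[0.5,0,0,0,0,0,0],[0.5,0,0,0,0,0,0],[0.5,0,0,0,0,0,0],[0.5,0,0,0,0,0,0],[0.5,0,0,-0.03,0,0,0],[0.5,0,0,-0.07,0,0,0],[0.5,0,0,-0.12,0,0,0],[0.5,0,0,-0.12,0,0,0],[0.5,0,0,-0.12,0,0,0]]

```text
clock: 18.27
tool_pos: [0.4578, -0.2358, 0.1983]
orientation: [180.0, 0.0, 180.0]
force: [0.4, -0.4, -0.3]
opening: 0.0439
gripper_force: 0.0
```

Run:
```python
from h import *
from plant import ctrl
o=ctrl.get_obs();s=ctrl.snapshot("wrist");t=ctrl.snapshot("scene")
print(o["tool_pos"],o["force"])
h,S,V=cv2.split(hsv(s))
for c,st in blobs((h>22)&(h<35)&(S>150)&(V>90),100): print(c,st,wplane(s,o,*c,.124))
v=np.hstack([cv2.resize(s["image"][140:290,220:420],(400,300)),cv2.resize(t["image"][190:280,380:500],(400,300),interpolation=cv2.INTER_CUBIC)])
cv2.imwrite("pics/w3.png",v[:,:,::-1])
```

```text
[ 0.45784624 -0.23577753  0.19825535] [ 0.36865995 -0.43686025 -0.3149559 ]
[321.88034188 253.21581197] [310 241  25  25 468] [ 0.45561457 -0.23634262  0.124     ]
```

View pics/w3.png

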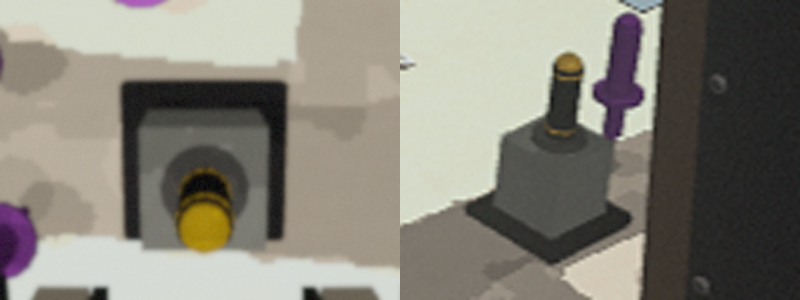

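The probe stands upright in its stand with the collar seated, and the cap is back where it was. On to the marker.

jog_arm:
  plan:
    - [[0.7,-0.01,0.06,0,0,0,0],[0.7,-0.02,0.12,0,0,0,0],[0.7,-0.03,0.18,0,0,0,0],[0.7,-0.045,0.24,0,0,0,0],[0.7,-0.055,0.3,0,0,0,0],[0.7,-0.065,0.36,0,0,0,0],[0.7,-0.075,0.42,0,0,0,0],[0.7,-0.085,0.48,0,0,0,0],[0.7,-0.1,0.54,0,0,0,0],[0.7,-0.102,0.56,0.05,0,0,0],[0.7,-0.102,0.56,0.05,0,0,0],[0.7,-0.102,0.56,0.05,0,0,0],[0.7,-0.102,0.56,0.05,0,0,0],[0.7,-0.102,0.56,0.05,0,0,0]]

```text
clock: 20.12
tool_pos: [0.5607, 0.3237, 0.1502]
orientation: [179.9, 0.1, 180.0]
force: [0.3, 0.0, 0.2]
opening: 0.0615
gripper_force: 0.0
```

Run:
```python
from h import *
from plant import ctrl
o=ctrl.get_obs();s=ctrl.snapshot("wrist")
print(o["tool_pos"],o["orientation"])
h,S,V=cv2.split(hsv(s))
for c,st in blobs(((h<8)|(h>172))&(S>150)&(V>70),60): print(c,st,wplane(s,o,*c,.012))
```

```text
[0.5607465  0.32371519 0.15021419] [1.79905996e+02 1.02842391e-01 1.79959850e+02]
[323.62150982 229.86659772] [307 212  35  36 967] [0.55793389 0.32474994 0.012     ]
```

jog_arm:
  plan:
    - [[0.7,0.001,0.001,0.05,0,0,0],[0.7,0.001,0.001,0.1,0,0,0],[0.7,0.001,0.001,0.13,0,0,0],[0.7,0.001,0.001,0.142,0,0,0],[0.7,0.001,0.001,0.147,0,0,0],[0.7,0.001,0.001,0.147,0,0,0],[0.7,0.001,0.001,0.147,0,0,0],[0,0.001,0.001,0.147,0,0,0],[0,0.001,0.001,0.147,0,0,0],[0,0.001,0.001,0.147,0,0,0],[0,0.001,0.001,0.147,0,0,0],[0,0.001,0.001,0.147,0,0,0],[0,0.001,0.001,0.147,0,0,0]]

```text
clock: 21.8
tool_pos: [0.5592, 0.3251, 0.0016]
orientation: [180.0, 0.0, -180.0]
force: [0.1, -0.0, 0.5]
opening: 0.0278
gripper_force: 30.0
```

jog_arm:
  plan:
    - [[0,0,0,-0.03,0,0,0],[0,0,0,-0.08,0,0,0],[0,-0.01,-0.06,-0.08,0,0,0],[0,-0.02,-0.12,-0.08,0,0,0],[0,-0.026,-0.18,-0.08,0,0,0],[0,-0.028,-0.23,-0.08,0,0,0],[0,-0.028,-0.26,-0.08,0,0,0],[0,-0.028,-0.26,-0.06,0,0,0],[0,-0.028,-0.26,-0.045,0,0,0],[0,-0.028,-0.26,-0.045,0,0,0],[0,-0.028,-0.26,-0.045,0,0,0]]

```text
clock: 23.18
tool_pos: [0.5874, 0.0656, 0.0468]
orientation: [-180.0, 0.0, -179.9]
force: [-0.1, 0.4, 0.2]
opening: 0.0281
gripper_force: 30.0
```

Run:
```python
from h import *
from plant import ctrl
o=ctrl.get_obs();print(o["tool_pos"],o["orientation"],o["opening"])
s=ctrl.snapshot("wrist");t=ctrl.snapshot("scene")
h,S,V=cv2.split(hsv(s))
for c,st in blobs(((h<8)|(h>172))&(S>150)&(V>50),60): print(c,st,wplane(s,o,*c,.059))
v=np.hstack([cv2.resize(s["image"][140:380,160:480],(400,300)),cv2.resize(t["image"][210:322,240:390],(400,300),interpolation=cv2.INTER_CUBIC)])
cv2.imwrite("pics/w4.png",v[:,:,::-1])
```

```text
[0.58744318 0.06557592 0.04677655] [-1.79992067e+02  9.31955285e-03 -1.79945550e+02] 0.028103175651531122
[322.3377193  297.46578947] [ 289  274   67   42 2280] [0.57907092 0.06519159 0.059     ]
```

View pics/w4.png

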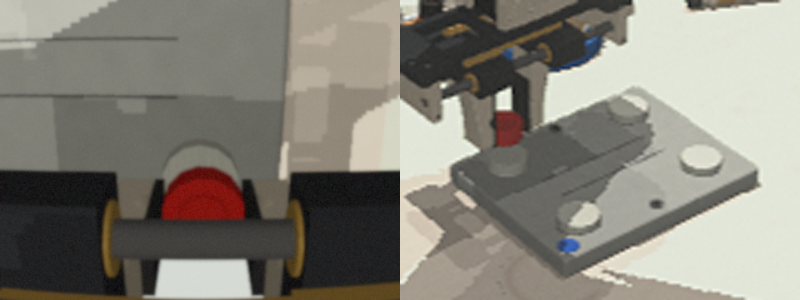

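The marker is held level above pad 2, left half (203,195), right half (508,125) above the pad at (508,160). I'll lower it and release.

jog_arm:
  plan:
    - [[0,0,0,0.01,0,0,0],[0,0,0,0.014,0,0,0],[0,0,0,0.0155,0,0,0],[0,0,0,0.0162,0,0,0],[0,0,0,0.0162,0,0,0],[0,0,0,0.0162,0,0,0]]

```text
clock: 24.02
tool_pos: [0.5872, 0.065, 0.0305]
orientation: [180.0, 0.0, -180.0]
force: [-0.6, 0.1, 2.9]
opening: 0.0281
gripper_force: 30.0
```

Contact at 2.9 N. Releasing and rising.

jog_arm:
  plan:
    - [[0.5,0,0,0,0,0,0],[0.5,0,0,0,0,0,0],[0.5,0,0,0,0,0,0],[0.5,0,0,0,0,0,0],[0.5,0,0,-0.02,0,0,0],[0.5,0,0,-0.06,0,0,0],[0.5,0,0,-0.12,0,0,0],[0.5,0,0,-0.15,0,0,0],[0.5,0,0,-0.15,0,0,0],[0.5,0,0,-0.15,0,0,0],[0.5,0,0,-0.15,0,0,0]]

```text
clock: 25.4
tool_pos: [0.5865, 0.0648, 0.179]
orientation: [-180.0, -0.1, 180.0]
force: [0.3, -0.5, 0.2]
opening: 0.0438
gripper_force: 0.0
```

Run:
```python
from h import *
from plant import ctrl
o=ctrl.get_obs();print(o["tool_pos"],o["force"])
s=ctrl.snapshot("wrist");t=ctrl.snapshot("scene")
for q,n in((s,"w"),(t,"s")):
    h,S,V=cv2.split(hsv(q))
    for c,st in blobs(((h<8)|(h>172))&(S>150)&(V>60),60): print(n,c,st,wplane(s,o,*c,.041) if n=="w" else plane(t,*c,.038))
v=np.hstack([cv2.resize(s["image"][140:380,160:480],(400,300)),cv2.resize(t["image"][190:347,240:450],(400,300),interpolation=cv2.INTER_CUBIC)])
cv2.imwrite("pics/w5.png",v[:,:,::-1])
```

```text
[0.58646433 0.06479592 0.17902598] [ 0.28550263 -0.53227145  0.22885021]
w [322.5971223  233.40904419] [306 216  35  36 973] [0.58604067 0.06465994 0.041     ]
```

View pics/w5.png

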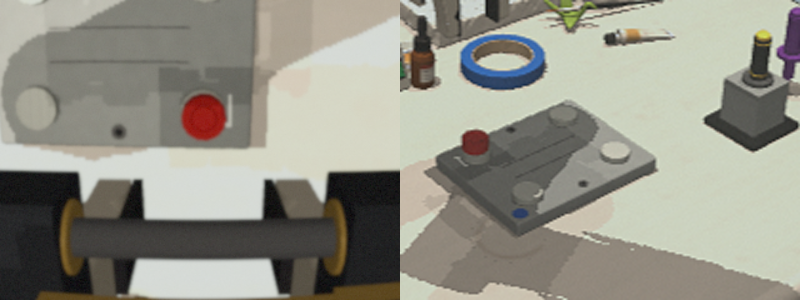

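The marker lies flat on pad 2 at (475,143) in the right half, measured at (0.586, 0.065) against the pad centre at (0.587, 0.065). The probe is upright in its stand at (762,70). Handing in.

```bash
python3 -c "
from plant import ctrl
print(ctrl.close_job())"
```

```text
the job is handed in; nothing more can be done
None
```

The job is handed in at about 25 s of the 67 s: the probe touched pads 1 to 4 in order and is back in its stand, and the marker lies flat on pad 2, the high one, about 1 mm from its centre by the wrist camera (no verdict was returned).

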